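# Close a knock-down stand frame and tighten its hub crisscross

### The arm

A 6-joint arm with a two-finger parallel gripper is mounted at the origin on the work surface. World frame = base frame: x ahead of the robot, y to its left, z up, the work surface at z = 0. Lengths are in mm, angles in rad, forces in N, time in s.
With the tool pointing down it reaches from about 350 to 775 mm from the base axis. Payload 7.3 kg.
Tool frame: the origin (TCP) lies between the finger pads; the fingertips stand 22 mm ahead of it and the grasp point (between the pads) lies 3 mm ahead of it (nose_length is the distance from the TCP to the fingertips, in mm); z points along the fingers, y is the direction in which the jaws open and shut (so a half turn about z gives the same grasp; the last joint's range is limited). The gripper opens to 92 mm and grips with 3 to 60 N. Pads are 19 mm wide; open, the fingers measure 130 mm over their backs; the gripper's body (75 mm by 190 mm) begins 47 mm behind the grasp point.
Start: joints at [-1.304, 0.342, 1.524, -0, 1.275, -0.146], TCP at [210.641, -480.911, 226.741] pointing down, gripper open.
Joint ranges: [-2.53, 2.53], [-0.77, 2.02], [0.04, 2.7], [-1, 4.14], [0.28, 2.66], [-3.11, 3.11]. Speed limits (rad/s): [2.57, 2.57, 3.14, 3.14, 3.14, 3.14].

### API

Orientations are given as [roll, pitch, yaw] about the fixed x, y, z axes, in that order (R = Rz(yaw) Ry(pitch) Rx(roll)).
In Python, from plant import get_obs, capture, close_job, nose_length gives the robot as it stands.
- The arm moves only by the tool step_arm, never from a script. Its argument "increments" is text: rows parted by semicolons, each of 7 numbers parted by spaces: the turn, a rotation vector about the tool's x, y, z in rad, then the shift along the tool's x, y, z in mm, then the opening, from -1 (shut) to 1 (fully open). A call has 1 to 20 rows; each row is the pose to reach, as a shift and turn from the pose commanded when the call began, along the tool's axes at that moment; what a row does not reach only later rows make up. A row lasts 1/8 s, in which the tool goes at most 62.5 mm and 10.7 degrees, less where a joint would pass 70% of its speed; a pose out of reach is approached as far as the arm can. A call with a gripper value outside its range is refused whole. The fingers move at their own pace and stop on an object; the grip force is fixed at half the most. Time passes only in rows, so rows that repeat a pose let the fingers close. It gives the time, the measured TCP pose, the force and the opening at its end, in the units of the state.
- get_obs(): the state, without advancing time (a new reading comes with each control period).
- capture(name): name is "side" or "top"; returns a dict with "frame" (480x640x3 uint8, red, green, blue), "K" (3x3 intrinsics, pixels), "extrinsics" (4x4, takes a point from world to camera coordinates). Camera axes: x right, y down, z forward; pixel columns grow to the right and rows downward; lengths in mm; the calibration is good to about 2 mm. A picture is of the moment at which its call begins. There is no depth.
- close_job(): hands the job in, once; it reports no verdict.
The state is a dict: "time": time; "joint_positions": joint angles; "dq": joint speeds; "tau": joint torques, N m; "tool_pos": TCP position; "tcp_rot": TCP orientation; "contact_force": force on the tool from outside, world axes, zero at the start; "moment": the same for the moment, N m; "grip_width": finger opening in mm.
Only numpy, scipy, OpenCV 4.12 (cv2) and the standard library are available. Lean on these libraries where they do the work, as an engineer would, in place of code of your own. Each camera call takes 0.05 s, during which the arm holds its last target.

### The job

Push the loose half of the black stand frame fully home so that the gaps in its rails close. Then tighten the four red tee screws of the hub clockwise in crisscross order (one, the one diagonally opposite, then the other two) and in two passes: first turn each about half way to tight, then go round crisscross again and turn each until it stops. Leave the torch, cup, parts tray and screwdriver where they are.

Things in the scene. Friction and masses are not known exactly. Their poses are not given: they have to be found in the camera images.
- hub (a point): Centre of the top of the dark grey hub plate (190 mm square, 6 mm thick, top 36 mm above the table) in the middle of a 440 mm square black end frame of 30 mm steel tube. The frame lies flat and is held by wooden cleats. Axes are the frame's: z up, x away from the robot and y to its left at yaw 0; the yaw is within 0.3 rad of that. Four flat braces run from the corners to the hub.
- rail (a point): Middle, at mid height, of the outer rail of the loose (left, +y) half-frame: a 440 mm long, 30 mm square tube along the frame's x axis, flat on the table (top at 30 mm). When home, it is 205 mm in +y from the hub centre. It can be pinched across from above (30 mm free on both sides) or pushed on its outer side. Axes as hub.
- loose_half (a joint): How far the loose half-frame stands open, in m: the width of the two rail gaps, in which bright spigots show. 0 = home (a firm stop), at most 0.045. It slides along the frame's y axis and closes towards -y, against about 5 N of friction, and stays where it is left.
- tee1 (a point): Centre (half-way up) of the red tee handle of hand screw 1, near left (frame -x, +y); screw 3 is diagonally opposite. The bar is 80 mm long (its own x axis), 16 mm wide, 20 mm high, centred 63 mm above the table (27 mm over the hub plate) and 65 mm from the hub centre in the frame's x and y, on an upright 12 mm stem (z, turning axis) with a 3 mm washer. Pinch it across its width from above.
- tee2 (a point): Centre (half-way up) of the red tee handle of hand screw 2, far left (+x, +y); screw 4 is diagonally opposite. The bar is 80 mm long (its own x axis), 16 mm wide, 20 mm high, centred 63 mm above the table (27 mm over the hub plate) and 65 mm from the hub centre in the frame's x and y, on an upright 12 mm stem (z, turning axis) with a 3 mm washer. Pinch it across its width from above.
- tee3 (a point): Centre (half-way up) of the red tee handle of hand screw 3, far right (+x, -y); screw 1 is diagonally opposite. The bar is 80 mm long (its own x axis), 16 mm wide, 20 mm high, centred 63 mm above the table (27 mm over the hub plate) and 65 mm from the hub centre in the frame's x and y, on an upright 12 mm stem (z, turning axis) with a 3 mm washer. Pinch it across its width from above.
- tee4 (a point): Centre (half-way up) of the red tee handle of hand screw 4, near right (-x, -y); screw 2 is diagonally opposite. The bar is 80 mm long (its own x axis), 16 mm wide, 20 mm high, centred 63 mm above the table (27 mm over the hub plate) and 65 mm from the hub centre in the frame's x and y, on an upright 12 mm stem (z, turning axis) with a 3 mm washer. Pinch it across its width from above.
- screw1 (a joint): Turn of hand screw 1 in rad, growing clockwise seen from above. 0 = quite loose, bar along the frame's x axis; 1.57 = tight, a firm stop, a quarter turn on: bar along the frame's y axis (its own +x towards -y). Starts between 0 and 0.2. Turning takes about 0.14 N m, rising to 0.19 N m when tight; it stays where it is left and the handle's height does not change.
- screw2 (a joint): Turn of hand screw 2 in rad, growing clockwise seen from above. 0 = quite loose, bar along the frame's x axis; 1.57 = tight, a firm stop, a quarter turn on: bar along the frame's y axis (its own +x towards -y). Starts between 0 and 0.2. Turning takes about 0.14 N m, rising to 0.19 N m when tight; it stays where it is left and the handle's height does not change.
- screw3 (a joint): Turn of hand screw 3 in rad, growing clockwise seen from above. 0 = quite loose, bar along the frame's x axis; 1.57 = tight, a firm stop, a quarter turn on: bar along the frame's y axis (its own +x towards -y). Starts between 0 and 0.2. Turning takes about 0.14 N m, rising to 0.19 N m when tight; it stays where it is left and the handle's height does not change.
- screw4 (a joint): Turn of hand screw 4 in rad, growing clockwise seen from above. 0 = quite loose, bar along the frame's x axis; 1.57 = tight, a firm stop, a quarter turn on: bar along the frame's y axis (its own +x towards -y). Starts between 0 and 0.2. Turning takes about 0.14 N m, rising to 0.19 N m when tight; it stays where it is left and the handle's height does not change.
- torch: Black pocket torch, 110 mm long, 32 mm thick, lying on the table inside the frame, beyond the hub plate. Origin under its middle, at table level. A bystander.
- cup_center (a point): Middle, half-way up, of an empty white and blue paper cup, 82 mm across the rim, 100 mm high, standing right of the frame. A bystander.
- tray: Small blue parts tray with spare screws, 140 by 100 mm, 35 mm high, right of the frame. Origin at the middle of its underside. A bystander.
- driver: Yellow-handled screwdriver, 200 mm long, about 30 mm thick, lying on the table left of the frame. Its x axis runs from handle to tip. A bystander.

How it is judged:
By the outcome, as a careful person would: the job done as asked, in the order asked, and still so for the second after the job is handed in, with the robot touching nothing.
It also fails if it takes over 72 s, if anything falls off the work surface, if the arm or the gripper's body presses on something with over 40 N, if the wrist force passes 120 N, or if a joint passes its speed limit or range.

## Working session

There is one attempt and no reset: what is moved stays moved. The work goes in short steps, Python scripts to look and compute and a tool call to move; the robot and the scene stay as the last step left them, time stands still between calls to the robot, and variables do not carry over. Pictures are saved under pics/ and viewed, and the job is handed in when it is done.

Besides the shell and the picture viewer there is one more tool, called after "Request:" as name(argument=value, ...) on one line, values as JSON. step_arm: Moves the arm, as the interface text tells. Its arguments: {"type":"object","properties":{"increments":{"type":"string"}},"required":["increments"]}

```bash
mkdir -p pics; ls
python3 - <<'E'
from plant import *
import cv2
print(get_obs(), nose_length)
for n in("top","side"):
    c=capture(n); cv2.imwrite(f"pics/{n}0.png",c["frame"][:,:,::-1]); print(c["K"],c["extrinsics"])
E
```

```text
pics
{'time': 0.0, 'joint_positions': array([-1.30396251e+00,  3.42728030e-01,  1.52502014e+00,  2.33209035e-05,
        1.27538980e+00, -1.46009379e-01]), 'dq': array([-5.08940053e-05, -3.17307050e-04, -4.97371531e-04, -1.21919777e-03,
       -4.96194582e-04, -5.38341339e-05]), 'tau': array([ 8.46718194e-05, -4.31249428e+01, -2.44218224e+01,  7.16831814e-02,
        5.60270820e-02, -1.23723808e-04]), 'tool_pos': array([ 210.55247428, -480.48660233,  226.04111907]), 'tcp_rot': array([-3.14006703e+00, -2.46891594e-04,  4.12836201e-01]), 'contact_force': array([ 1.01263311, -0.84839909, -0.06260995]), 'moment': array([0.04236838, 0.04237973, 0.04204607]), 'grip_width': 91.7691490737542} 22.0
[[532.31681807   0.         309.38907956]
 [  0.         532.31681807 233.51820916]
 [  0.           0.           1.        ]] [[ 2.04303265e-02 -9.99789316e-01  1.98123633e-03 -1.23396820e+01]
 [-9.88980490e-01 -2.05000016e-02 -1.46619713e-01  5.45326342e+02]
 [ 1.46629438e-01  1.03608453e-03 -9.89190949e-01  1.16156446e+03]
 [ 0.00000000e+00  0.00000000e+00  0.00000000e+00  1.00000000e+00]]
[[581.67356233   0.         322.6344029 ]
 [  0.         581.67356233 239.49931183]
 [  0.           0.           1.        ]] [[-8.64638982e-01 -5.02382791e-01  3.31087742e-03  4.42095149e+02]
 [-2.84163623e-01  4.83611240e-01 -8.27871490e-01  2.21840245e+02]
 [ 4.14307212e-01 -7.16750793e-01 -5.60908045e-01  1.24331723e+03]
 [ 0.00000000e+00  0.00000000e+00  0.00000000e+00  1.00000000e+00]]
```

View pics/top0.png

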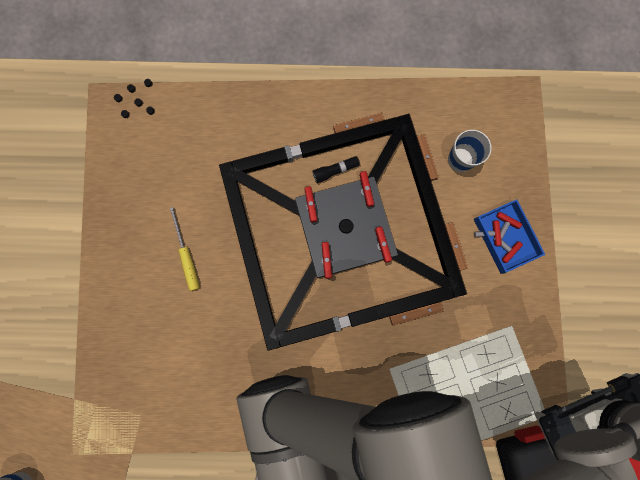

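View pics/side0.png

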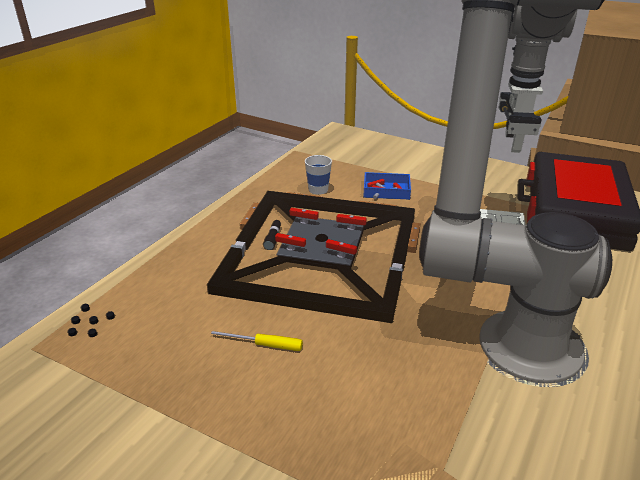

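```bash
cat > h.py <<'E'
from plant import *
import cv2, numpy as np
def ray(c,uv,z):
    K,E=c["K"],c["extrinsics"];R,t=E[:3,:3],E[:3,3]
    o=-R.T@t; d=R.T@np.linalg.inv(K)@np.array([uv[0],uv[1],1.])
    return (o+d*(z-o[2])/d[2])
def proj(c,p):
    q=c["K"]@(c["extrinsics"][:3,:3]@np.array(p,float)+c["extrinsics"][:3,3]); return q[:2]/q[2]
def reds(c):
    f=c["frame"];h=cv2.cvtColor(f,cv2.COLOR_RGB2HSV)
    m=(((h[...,0]<8)|(h[...,0]>172))&(h[...,1]>150)&(h[...,2]>60)).astype(np.uint8)
    return m
def tees(c,box=None,z=70):
    m=reds(c); n,l,s,ce=cv2.connectedComponentsWithStats(m); out=[]
    for i in range(1,n):
        if s[i,4]<100: continue
        if box and not(box[0]<ce[i][0]<box[2] and box[1]<ce[i][1]<box[3]): continue
        ys,xs=np.nonzero(l==i)
        P=np.array([ray(c,(x,y),z)[:2] for x,y in zip(xs,ys)])
        r=cv2.minAreaRect(P.astype(np.float32))
        mu=P.mean(0); w,V=np.linalg.eigh(np.cov((P-mu).T)); v=V[:,1]; v=v*np.sign(v[0])
        out.append((ce[i].round(0),s[i,4],np.round(r[0],1),np.round(r[1],1),round(float(np.arctan2(v[1],v[0])),3),mu.round(1)))
    return out
E
python3 - <<'E'
from h import *
c=capture("top")
for t in tees(c,(280,150,420,290)): print(*t)
g=cv2.cvtColor(c["frame"],cv2.COLOR_RGB2GRAY)
print(ray(c,(346,227),36))
# right rail corners & left
for p in [(220,165),(268,348),(407,115),(465,293)]: print(p,ray(c,p,30).round(1))
s=capture("side")
for t in tees(s,(250,190,380,270),63): print(*t)
cv2.imwrite("pics/z1.png",cv2.resize(c["frame"][90:370,200:480,::-1],(600,600),interpolation=cv2.INTER_CUBIC))
E
```

```text
[366. 188.] 246 [ 645.7 -125.8] [81.1 16.9] 0.227 [ 645.4 -125.9]
[310. 204.] 232 [608.4  -2. ] [81.1 15.9] 0.194 [608.1  -2.1]
[383. 244.] 257 [ 520.9 -163.5] [80.1 17.2] 0.292 [ 520.2 -163.4]
[325. 250.] 116 [504.2 -37.2] [37.5 15.3] 0.103 [505.6 -37.1]
[327. 270.] 121 [462.7 -42.2] [37.1 15.3] 0.112 [462.2 -42. ]
[562.76597578 -83.89708662  36.        ]
(220, 165) [703.4 209.6  30. ]
(268, 348) [289.8  85.   30. ]
(407, 115) [ 833.9 -225.2   30. ]
(465, 293) [ 419.5 -352.5   30. ]
[303. 213.] 225 [ 641.7 -120.6] [85.1 40.2] 0.163 [ 641. -120.]
[351. 219.] 237 [ 517.4 -158.2] [82.7 40.8] 0.259 [ 516.5 -158. ]
[290. 240.] 261 [604.3   3.3] [85.6 36.7] 0.126 [603.6   3.9]
[341. 246.] 262 [480.2 -34.3] [86.7 35.1] 0.049 [479.3 -34. ]
```

View pics/z1.png

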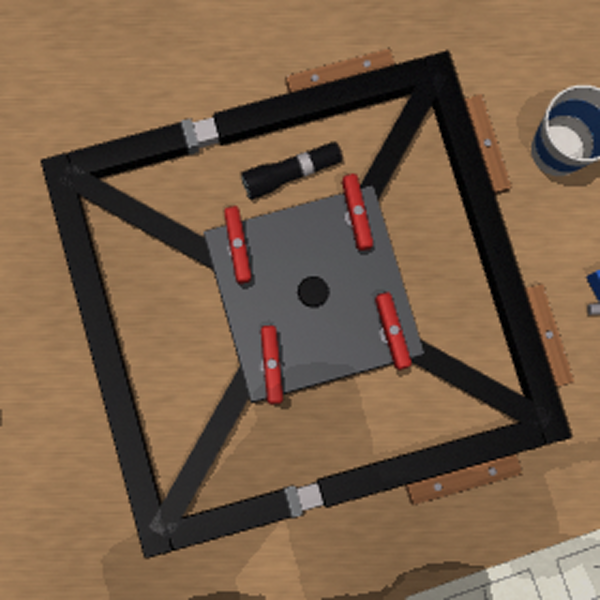

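```bash
cat >> h.py <<'E'
HUB=np.array([563.7,-83.2]); A=0.292
EX=np.array([np.cos(A),np.sin(A)]); EY=np.array([-np.sin(A),np.cos(A)])
def inc(cur,tgt):
    """cur,tgt: (x,y,z,yaw) tool-down"""
    y=cur[3]; d=np.array(tgt[:2])-np.array(cur[:2])
    w=-(tgt[3]-y)
    return np.round([w, d@[np.cos(y),np.sin(y)], d@[np.sin(y),-np.cos(y)], -(tgt[2]-cur[2])],3)
E
python3 - <<'E'
from h import *
c=capture("top")
for p in [(172,208),(183,250),(195,290),(197,270)]:
    q=ray(c,p,15)[:2]; print(p,q.round(),'frame',((q-HUB)@EX).round(),((q-HUB)@EY).round())
# bright spigot gap
for y0,y1,x0,x1 in [(140,165,270,320),(310,335,315,370)]:
    h=cv2.cvtColor(c["frame"],cv2.COLOR_RGB2HSV)[y0:y1,x0:x1]
    ys,xs=np.nonzero((h[...,2]>100)&(h[...,1]<50)); P=np.array([ray(c,(x+x0,y+y0),25)[:2]-HUB for x,y in zip(xs,ys)])
    print(len(P),np.percentile(P@EY,[2,98]).round(1),np.percentile(P@EX,[2,98]).round(1))
P=HUB+275*EY
cur=(210.6,-480.9,226.7,.413)
for t in [(440,-200,200,.9),(*P,150,A+np.pi/2),(*P,30,A+np.pi/2)]: print(np.round(t,2),inc(cur,t))
E
```

```text
(172, 208) [602. 319.] frame 153.0 374.0
(183, 250) [505. 288.] frame 51.0 372.0
(195, 290) [414. 256.] frame -46.0 368.0
(197, 270) [460. 254.] frame -3.0 352.0
154 [50.8 83.9] [195.2 221.5]
175 [51.1 83.7] [-216.8 -190.1]
[ 440.  -200.   200.     0.9] [  -0.487  322.854 -165.21    26.7  ]
[484.54 180.16 150.     1.86] [  -1.45   516.226 -495.531   76.7  ]
[484.54 180.16  30.     1.86] [  -1.45   516.226 -495.531  196.7  ]
```

Request:
step_arm(increments="0 0 -0.15 100 -50 10 -1; 0 0 -0.3 200 -100 20 -1; 0 0 -0.49 323 -165 27 -1; 0 0 -0.65 365 -220 35 -1; 0 0 -0.8 400 -275 45 -1; 0 0 -0.95 430 -330 55 -1; 0 0 -1.1 460 -385 65 -1; 0 0 -1.25 490 -440 75 -1; 0 0 -1.45 516.2 -495.5 76.7 -1; 0 0 -1.45 516.2 -495.5 76.7 -1; 0 0 -1.45 516.2 -495.5 76.7 -1; 0 0 -1.45 516.2 -495.5 76.7 -1; 0 0 -1.45 516.2 -495.5 76.7 -1")

```text
time: 1.88
tool_pos: [484.4, 182.9, 149.3]
tcp_rot: [-3.141, -0.0, 1.867]
contact_force: [0.3, -0.4, 0.4]
grip_width: 0.2
```

Request:
step_arm(increments="0 0 0 0 0 40 -1; 0 0 0 0 0 80 -1; 0 0 0 0 0 105 -1; 0 0 0 0 0 119 -1; 0 0 0 0 0 119 -1")

```text
time: 2.5
tool_pos: [484.4, 179.4, 30.6]
tcp_rot: [-3.14, 0.0, 1.862]
contact_force: [-0.7, -0.4, 0.0]
grip_width: 0.5
```

Run:
```python
from h import *
o=get_obs();print(o["time"],o["tool_pos"],o["tcp_rot"],o["contact_force"]); p=o["tool_pos"][:2]-HUB; print(p@EX,p@EY)
c=capture("top"); cv2.imwrite("pics/a.png",c["frame"][:,:,::-1])
```

```text
2.5 [484.42208852 179.39039577  30.59981445] [-3.14014847e+00  9.41950238e-05  1.86215364e+00] [-0.70391388 -0.40749331  0.04449666]
-0.3306731165831603 274.2965436458821
```

View pics/a.png

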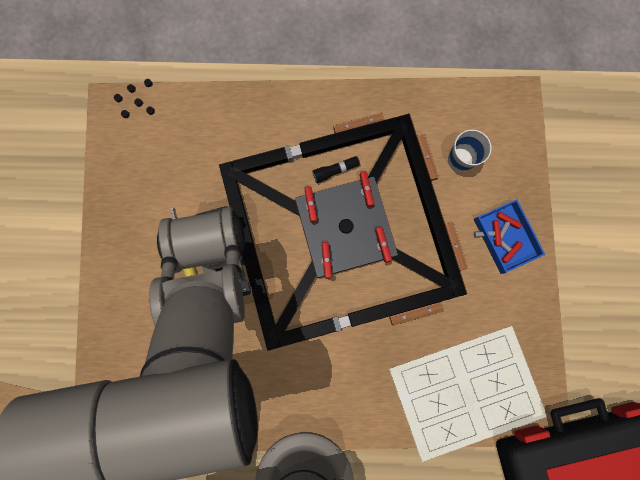

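Request:
step_arm(increments="0 0 0 -6 0 0 -1; 0 0 0 -12 0 0 -1; 0 0 0 -18 0 0 -1; 0 0 0 -23 0 0 -1; 0 0 0 -27 0 0 -1; 0 0 0 -31 0 0 -1; 0 0 0 -35 0 0 -1; 0 0 0 -35 0 0 -1")

```text
time: 3.55
tool_pos: [494.9, 146.3, 31.0]
tcp_rot: [-3.142, 0.0, 1.862]
contact_force: [-0.3, -0.1, 0.4]
grip_width: 0.2
```

Request:
step_arm(increments="0 0 0 -3 0 0 -1; 0 0 0 -6 0 0 -1; 0 0 0 -6 0 0 -1")

```text
time: 3.92
tool_pos: [496.6, 140.6, 31.0]
tcp_rot: [3.142, 0.0, 1.863]
contact_force: [-0.4, 1.1, -0.1]
grip_width: 0.7
```

Run:
```python
from h import *
o=get_obs();print(o["time"],o["tool_pos"],o["tcp_rot"],o["contact_force"]); p=o["tool_pos"][:2]-HUB; print(p@EX,p@EY)
for n in("top","side"):
    c=capture(n); cv2.imwrite(f"pics/b{n}.png",c["frame"][:,:,::-1])
    if n=="top":
        h=cv2.cvtColor(c["frame"],cv2.COLOR_RGB2HSV)[140:165,270:320]
        ys,xs=np.nonzero((h[...,2]>100)&(h[...,1]<50)); P=np.array([ray(c,(x+270,y+140),25)[:2]-HUB for x,y in zip(xs,ys)])
        print(len(P),np.percentile(P@EY,[2,98]).round(1))
```

```text
3.925 [496.61143494 140.59624108  30.99118185] [3.14153250e+00 1.05719890e-04 1.86254766e+00] [-0.43118175  1.14045887 -0.07441022]
0.17509780305692016 233.63561891467984
155 [50.8 83.9]
```

View pics/bside.png

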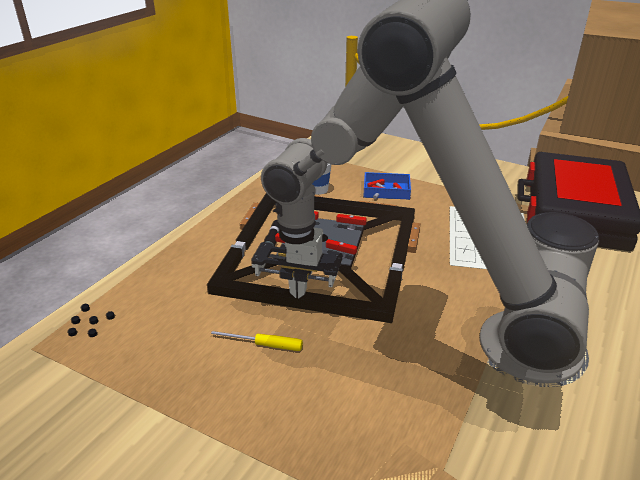

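Request:
step_arm(increments="0 0 0 -3 0 0 -1; 0 0 0 -3 0 0 -1")

```text
time: 4.28
tool_pos: [497.5, 137.7, 31.0]
tcp_rot: [3.141, 0.0, 1.863]
contact_force: [-1.3, 0.3, 0.1]
grip_width: 0.2
```

Run:
```python
from h import *
c=capture("side"); f=c["frame"][190:310,200:420,::-1]; cv2.imwrite("pics/c1.png",cv2.resize(f,None,fx=3.6,fy=3.6,interpolation=cv2.INTER_CUBIC))
```

```text
(no output)
```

View pics/c1.png

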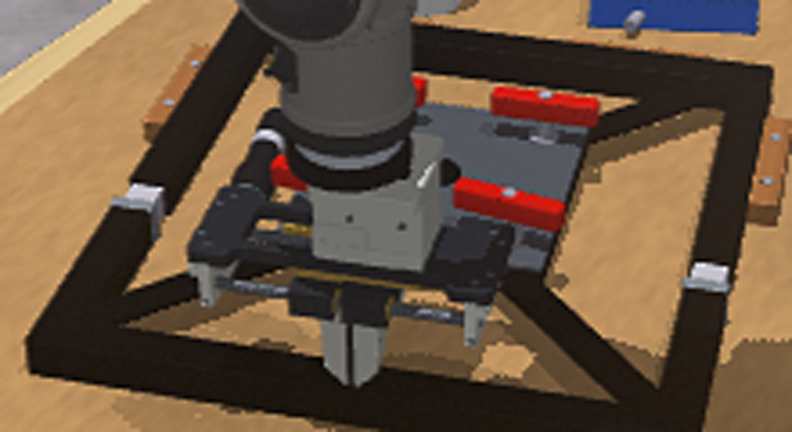

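Run:
```python
from h import *
c=capture("side")
o=get_obs(); t=o["tool_pos"]
print(proj(c,t),proj(c,t-[0,0,22]))
for y in (0,5,9.5): print(y,proj(c,np.append(t[:2]+EY*y,9)))
for fy in (220,225,230,235,240):
  for z in (0,30): print(fy,z,[proj(c,np.append(HUB+EX*x+EY*fy,z)).round(1).tolist() for x in (-200,-50,0,200)])
f=c["frame"]
print(ray(c,(208,283),30)[:2]-HUB, [(ray(c,p,z)[:2]-HUB)@EY for p,z in [((208,283),30),((208,294),0)]])
cv2.imwrite("pics/d1.png",cv2.resize(f[260:330,200:330,::-1],None,fx=6,fy=6,interpolation=cv2.INTER_NEAREST))
```

```text
[297.71562827 292.51957307] [297.91267208 299.90688561]
0 [297.91255987 299.90267872]
5 [297.33487926 301.26550081]
9.5 [296.81199229 302.4990577 ]
220 0 [[384.2, 313.4], [320.1, 303.3], [299.3, 300.0], [218.9, 287.3]]
220 30 [[385.1, 303.3], [320.1, 293.2], [299.0, 290.0], [217.7, 277.4]]
225 0 [[383.9, 314.8], [319.6, 304.6], [298.7, 301.3], [218.1, 288.5]]
225 30 [[384.8, 304.7], [319.6, 294.6], [298.4, 291.3], [216.9, 278.6]]
230 0 [[383.6, 316.3], [319.0, 306.0], [298.1, 302.7], [217.4, 289.8]]
230 30 [[384.4, 306.1], [319.0, 295.9], [297.9, 292.6], [216.1, 279.9]]
235 0 [[383.3, 317.7], [318.5, 307.4], [297.6, 304.0], [216.6, 291.1]]
235 30 [[384.1, 307.6], [318.5, 297.3], [297.3, 294.0], [215.3, 281.2]]
240 0 [[382.9, 319.2], [318.0, 308.8], [297.0, 305.4], [215.8, 292.4]]
240 30 [[383.8, 309.0], [318.0, 298.7], [296.7, 295.4], [214.5, 282.5]]
[134.27210388 296.67886998] [np.float64(245.467808961302), np.float64(249.89848337996557)]
```

View pics/d1.png

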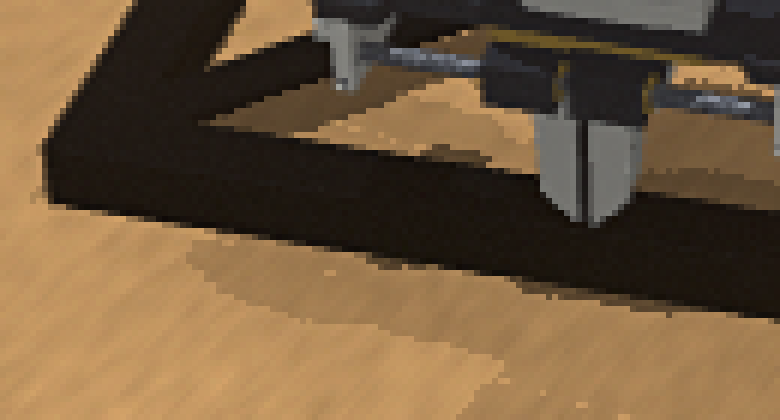

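Run:
```python
from h import *
a=cv2.imread("pics/side0.png")[80:160,490:560]; b=cv2.imread("pics/bside.png")[250:310,260:340]
c=capture("top"); f=c["frame"][150:360,150:350,::-1]
A1=cv2.resize(a,(350,400),interpolation=cv2.INTER_NEAREST);B1=cv2.resize(b,(400,300),interpolation=cv2.INTER_NEAREST)
cv=np.zeros((400,800,3),np.uint8);cv[:,:350]=A1;cv[:300,360:760]=B1
cv2.imwrite("pics/e1.png",cv);cv2.imwrite("pics/e2.png",cv2.resize(f,None,fx=2.8,fy=2.8))
t=get_obs()["tool_pos"];print(proj(c,t),proj(c,t-[0,0,20]))
for p in [(226,185),(262,325),(240,240)]:print(p,((ray(c,p,30)[:2]-HUB)@EY))
```

```text
[247.49582222 253.88661724] [248.47917051 254.83287179]
(226, 185) 238.45492643485653
(262, 325) 239.8667092522952
(240, 240) 239.33527224846932
```

View pics/e1.png

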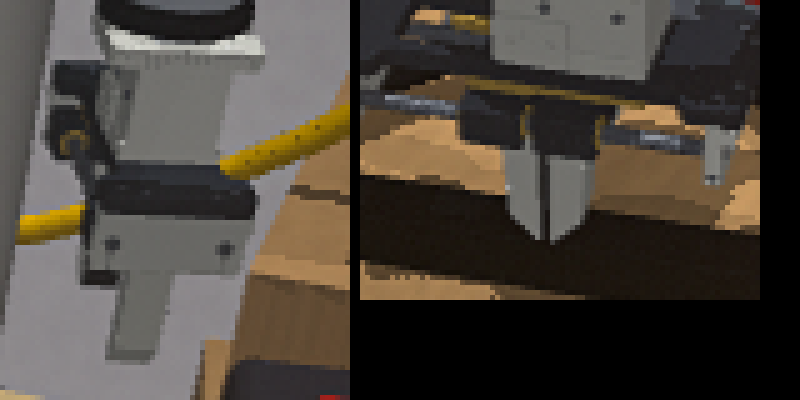

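View pics/e2.png

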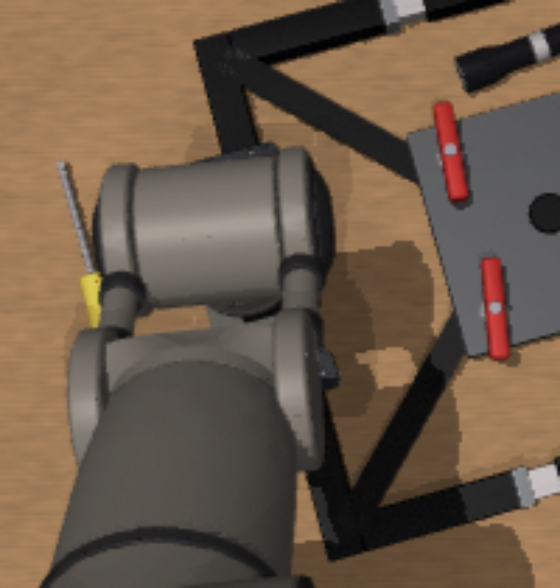

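Request:
step_arm(increments="0 0 0 15 0 0 -1; 0 0 0 30 0 0 -1; 0 0 0 40 0 0 -1; 0 0 0 40 0 0 -1")

```text
time: 4.92
tool_pos: [485.4, 177.3, 31.0]
tcp_rot: [-3.142, 0.0, 1.865]
contact_force: [-0.1, 0.6, -0.1]
grip_width: 0.5
```

Run:
```python
from h import *
c=capture("side"); t=get_obs()["tool_pos"]; print(t,(t[:2]-HUB)@EY)
print(proj(c,t),proj(c,t-[0,0,22]))
for y in (-9.5,9.5):
  for x in (-10,10): print(y,x,proj(c,np.append(t[:2]+EY*y+EX*x,t[2]-22)))
f=c["frame"]
cv2.imwrite("pics/f1.png",cv2.resize(f[230:350,200:330,::-1],None,fx=5,fy=5,interpolation=cv2.INTER_NEAREST))
```

```text
[485.65890168 176.74350987  30.98514217] 271.4056611703281
[292.88366845 303.75426083] [293.13104248 311.2201005 ]
-9.5 -10 [298.52369635 309.20994969]
-9.5 10 [290.03621216 307.83981541]
9.5 -10 [296.27126915 314.64996912]
9.5 10 [287.69094587 313.24793593]
```

View pics/f1.png

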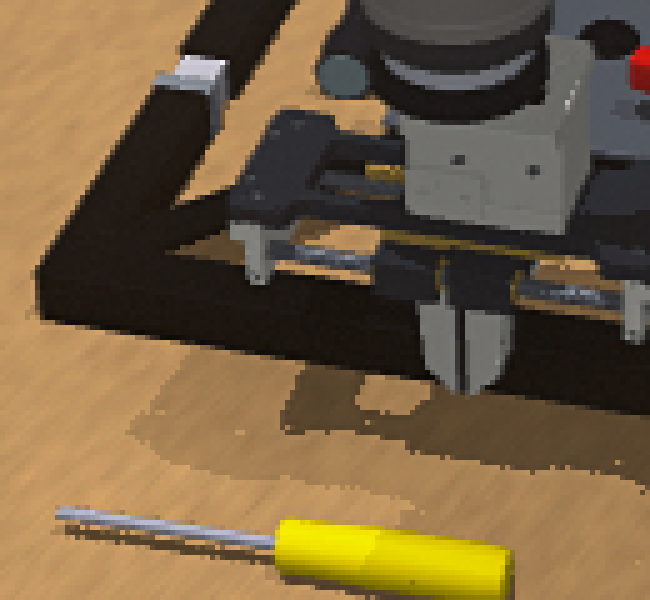

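Run:
```python
from h import *
c=capture("side")
for z in (226.7,204.7): print(proj(c,(210.6,-480.9,z)))
for p,z in [((239.5,243),30)]: pass
# rail edges along column in side image: dark mask at columns
f=cv2.cvtColor(c["frame"],cv2.COLOR_RGB2GRAY)
for u in (225,240,255,345,360):
    col=f[260:330,u]; d=np.nonzero(col<45)[0]+260
    print(u,d.min(),d.max(), 'out z0',((ray(c,(u,d.max()+.5),0)[:2]-HUB)@EY).round(1),'in z30',((ray(c,(u,d.min()-.5),30)[:2]-HUB)@EY).round(1))
c=capture("top");f=cv2.cvtColor(c["frame"],cv2.COLOR_RGB2GRAY)
for v in (190,200,330):
    row=f[v,215:280]; print(v,row.tolist())
    d=np.nonzero(row<60)[0]+215
    print(v,d.min(),d.max(),[((ray(c,(u,v),30)[:2]-HUB)@EY).round(1) for u in (d.min()-.5,d.max()+.5)])
```

```text
[511.38403976 142.46526858]
[509.86425172 150.02181336]
225 260 296 out z0 249.1 in z30 148.3
240 260 298 out z0 247.6 in z30 139.5
255 272 301 out z0 249.6 in z30 177.3
345 265 315 out z0 248.0 in z30 98.3
360 278 317 out z0 246.6 in z30 140.6
190 [126, 125, 126, 127, 127, 127, 128, 128, 129, 124, 63, 31, 29, 28, 29, 29, 30, 29, 29, 29, 30, 28, 27, 18, 17, 73, 126, 125, 124, 123, 123, 123, 124, 124, 123, 125, 121, 77, 57, 28, 24, 31, 32, 31, 32, 32, 32, 32, 32, 31, 31, 35, 32, 31, 30, 31, 32, 32, 31, 32, 37, 61, 100, 120, 136]
190 226 275 [np.float64(242.5), np.float64(131.5)]
200 [135, 135, 131, 116, 115, 116, 114, 115, 115, 114, 113, 113, 107, 32, 29, 28, 29, 27, 29, 28, 26, 29, 29, 29, 27, 28, 7, 36, 71, 115, 114, 114, 113, 112, 114, 113, 112, 114, 114, 114, 129, 128, 127, 127, 127, 126, 128, 129, 131, 128, 127, 124, 123, 122, 117, 73, 53, 26, 24, 32, 33, 32, 32, 32, 31]
200 228 279 [np.float64(243.8), np.float64(128.7)]
330 [68, 68, 64, 63, 63, 62, 61, 59, 59, 56, 56, 54, 52, 52, 49, 48, 47, 46, 46, 51, 94, 131, 132, 131, 130, 130, 129, 130, 129, 128, 128, 129, 129, 131, 132, 132, 132, 132, 131, 131, 130, 126, 79, 80, 80, 81, 76, 21, 11, 11, 11, 13, 12, 15, 13, 10, 14, 15, 16, 15, 13, 15, 13, 14, 13]
330 222 279 [np.float64(329.1), np.float64(205.3)]
```

Request:
step_arm(increments="0 0 -0.17 0 0 -40 0.1; 0 0 -0.35 -10 0 -60 0.1; 0 0 -0.52 -20 0 -60 0.1; 0 0 -0.7 -30 0 -60 0.1; 0 0 -0.87 -40 0 -60 0.1; 0 0 -1.05 -42 0 -60 0.1; 0 0 -1.22 -42 0 -60 0.1; 0 0 -1.4 -42 0 -60 0.1; 0 0 -1.57 -42 0 -60 0.1; 0 0 -1.57 -42 0 -60 0.1; 0 0 -1.57 -42 0 -60 0.1")

```text
time: 6.45
tool_pos: [498.0, 135.7, 91.0]
tcp_rot: [-3.142, -0.0, -2.854]
contact_force: [0.4, -0.1, 0.2]
grip_width: 50.4
```

Run:
```python
from h import *
for n in ("side","top"):
  c=capture(n); t=get_obs()["tool_pos"]; print(t,(t[:2]-HUB)@EY,get_obs()["tcp_rot"],get_obs()["grip_width"],proj(c,t-[0,0,22]))
  f=c["frame"]
  cv2.imwrite(f"pics/g{n}.png",cv2.resize(f[180:350,170:370,::-1],None,fx=3.5,fy=3.5,interpolation=cv2.INTER_NEAREST))
```

```text
[497.98116558 135.82343817  90.98780555] 228.67054667349632 [-3.14151707e+00 -1.26819422e-05 -2.85338473e+00] 50.803499789281936 [297.62178265 278.86752977]
[497.94733964 135.86378644  90.96355527] 228.7189244182225 [-3.14151104e+00 -9.35603042e-05 -2.85267728e+00] 50.93015001106412 [246.47626598 251.75775402]
```

View pics/gside.png

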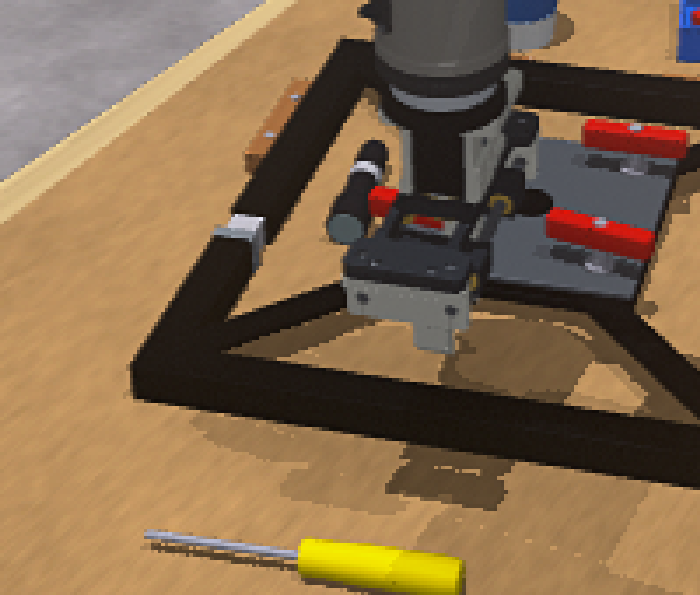

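View pics/gtop.png

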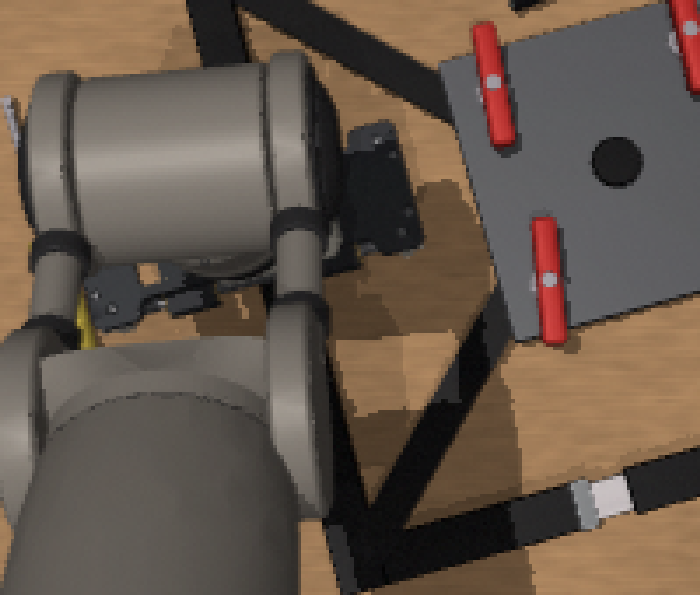

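Run:
```python
from h import *
c=capture("side")
def tips(p,yaw,w):
    X=np.array([np.cos(yaw),np.sin(yaw)]);Y=np.array([np.sin(yaw),-np.cos(yaw)])
    for s in (-1,1):
        for yy in (w/2,w/2+19):
            print(s,yy,[proj(c,np.append(np.array(p[:2])+X*xx+Y*s*yy,p[2]-22)).round(1).tolist() for xx in(-9.5,9.5)])
tips((210.6,-480.9,226.7),.413,92); print(); tips((498,135.8,91),-2.853,50.8)
```

```text
-1 46.0 [[516.2, 157.8], [508.8, 157.4]]
-1 65.0 [[517.4, 161.0], [509.9, 160.6]]
1 46.0 [[510.9, 143.0], [503.8, 142.6]]
1 65.0 [[509.8, 140.1], [502.8, 139.8]]

-1 25.4 [[296.6, 271.6], [304.6, 272.8]]
-1 44.4 [[298.8, 266.8], [306.7, 268.0]]
1 25.4 [[290.4, 285.1], [298.7, 286.3]]
1 44.4 [[288.0, 290.3], [296.3, 291.6]]
```

Request:
step_arm(increments="0 0 0 0 0 25 0.1; 0 0 0 0 0 45 0.1; 0 0 0 0 0 60 0.1; 0 0 0 0 0 66 0.1; 0 0 0 0 0 69 0.1; 0 0 0 0 0 69 0.1")

```text
time: 7.35
tool_pos: [498.2, 136.0, 22.3]
tcp_rot: [-3.141, 0.001, -2.851]
contact_force: [-0.4, -0.1, -0.3]
grip_width: 50.5
```

Run:
```python
from h import *
for n in ("side",):
  c=capture(n); t=get_obs()["tool_pos"]; print(t,(t[:2]-HUB)@EY,get_obs()["contact_force"],get_obs()["grip_width"],proj(c,t-[0,0,22]))
  f=c["frame"]
  cv2.imwrite(f"pics/i{n}.png",cv2.resize(f[230:330,230:360,::-1],None,fx=5,fy=5,interpolation=cv2.INTER_NEAREST))
```

```text
[498.27353658 136.03233938  22.41712736] 228.78644081088575 [0.50992411 0.24476156 0.64003251] 50.54406909421274 [298.0812205  302.17906296]
```

View pics/iside.png

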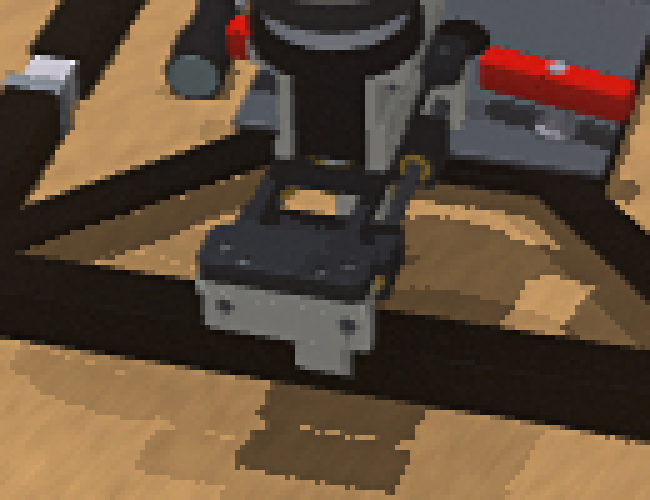

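Request:
step_arm(increments="0 0 0 0 0 5 0.1; 0 0 0 0 0 8 0.1; 0 0 0 0 0 8 -0.5; 0 0 0 0 0 8 -0.5; 0 0 0 0 0 8 -0.5")

```text
time: 8.02
tool_pos: [497.9, 136.3, 14.0]
tcp_rot: [3.141, 0.0, -2.851]
contact_force: [0.0, 3.0, -0.7]
grip_width: 29.9
```

Request:
step_arm(increments="0 0 0 0 -4 0 -0.5; 0 0 0 0 -8 0 -0.5; 0 0 0 0 -12 0 -0.5; 0 0 0 0 -16 0 -0.5; 0 0 0 0 -18 0 -0.5; 0 0 0 0 -20 0 -0.5; 0 0 0 0 -20 0 -0.5")

```text
time: 8.9
tool_pos: [503.7, 117.2, 14.0]
tcp_rot: [3.141, 0.0, -2.85]
contact_force: [-0.4, 4.1, -1.1]
grip_width: 29.9
```

Request:
step_arm(increments="0 0 0 0 -2 0 -0.5; 0 0 0 0 -3 0 -0.5; 0 0 0 0 -4 0 -0.5; 0 0 0 0 -4 0 -0.5")

```text
time: 9.4
tool_pos: [504.5, 114.5, 14.0]
tcp_rot: [3.14, 0.0, -2.851]
contact_force: [-0.9, 11.7, -0.1]
grip_width: 29.9
```

Request:
step_arm(increments="0 0 0 0 -1 0 -0.5; 0 0 0 0 -2 0 -0.5; 0 0 0 0 -2 0 -0.5")

```text
time: 9.78
tool_pos: [504.5, 114.4, 14.0]
tcp_rot: [3.137, 0.0, -2.851]
contact_force: [-3.3, 21.0, 0.3]
grip_width: 29.3
```

Run:
```python
from h import *
c=capture("side"); t=get_obs()["tool_pos"]; f=c["frame"]
cv2.imwrite(f"pics/j.png",cv2.resize(f[230:330,230:360,::-1],None,fx=6,fy=6,interpolation=cv2.INTER_NEAREST))
for z in (0,5,10,15):
  for fy in (221,230,240): print(z,fy,proj(c,np.append(t[:2]+EY*(fy-206),z)).round(1))
```

```text
0 221 [299.1 300.3]
0 230 [298.  302.8]
0 240 [296.9 305.5]
5 221 [299.  298.7]
5 230 [298.  301.1]
5 240 [296.8 303.8]
10 221 [299. 297.]
10 230 [297.9 299.4]
10 240 [296.8 302.2]
15 221 [298.9 295.3]
15 230 [297.9 297.8]
15 240 [296.7 300.5]
```

View pics/j.png

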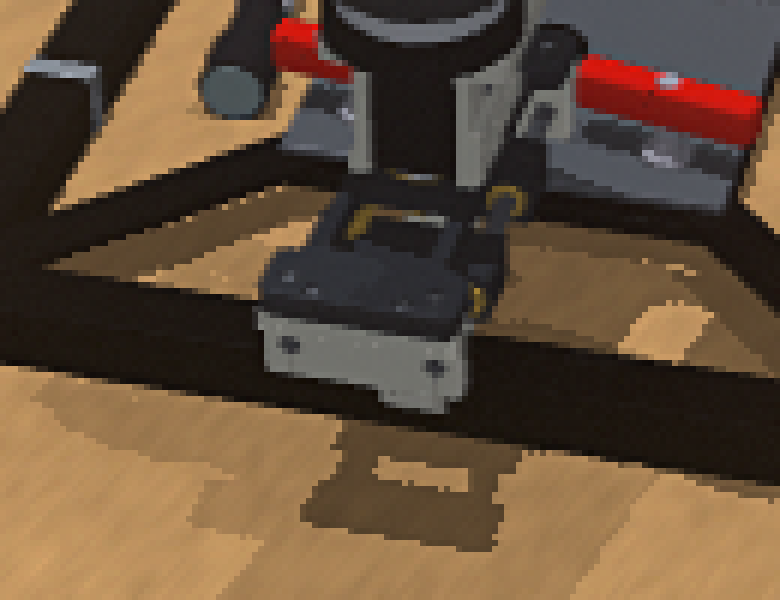

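Request:
step_arm(increments="0 0 0 0 3 0 0.1; 0 0 0 0 3 0 0.1; 0 0 0 0 3 -40 0.1; 0 0 0 0 3 -90 0.1; 0 0 0 0 -45 -90 0.1; 0 0 0 0 -90 -90 0.1; 0 0 0 0 -90 -90 0.1; 0 0 0 0 -90 -90 0.1")

```text
time: 10.82
tool_pos: [530.9, 24.7, 103.8]
tcp_rot: [3.141, -0.001, -2.852]
contact_force: [-1.3, 0.5, -0.2]
grip_width: 50.5
```

```bash
cat >> h.py <<'E'
def tee(i):
    s={1:(-1,1),2:(1,1),3:(1,-1),4:(-1,-1)}[i]; return HUB+65*s[0]*EX+65*s[1]*EY
E
python3 - <<'E'
from h import *
c=capture("top"); o=get_obs(); t=o["tool_pos"]; print(o["time"],t,o["tcp_rot"])
f=c["frame"]
cv2.imwrite(f"pics/k.png",cv2.resize(f[100:370,200:480,::-1],None,fx=2.2,fy=2.2))
T=tee(1); print(T)
cur=(*t,o["tcp_rot"][2]); print(inc(cur,(*T,104,-3.034)),[tee(i).round(1) for i in (1,2,3,4)])
E
```

```text
10.875 [530.79741629  25.21238642 103.82667306] [ 3.14135280e+00 -6.89155381e-04 -2.85045401e+00]
[482.74001735 -39.66287551]
[  0.184  64.657 -48.351  -0.173] [array([482.7, -39.7]), array([607.2,  -2.2]), array([ 644.7, -126.7]), array([ 520.2, -164.2])]
```

View pics/k.png

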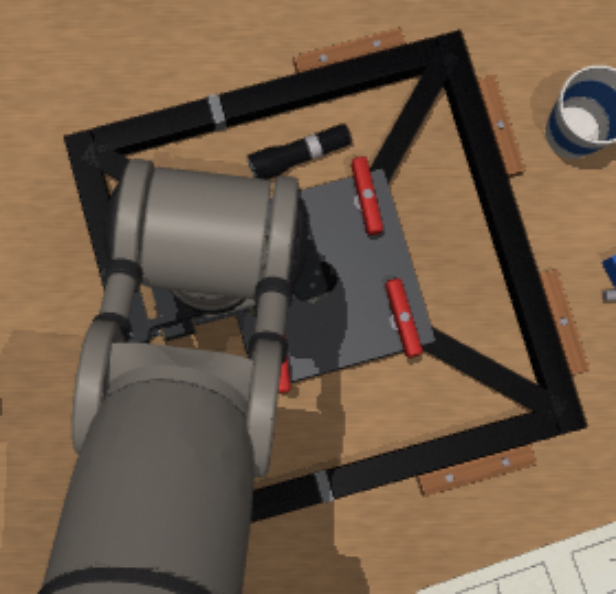

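Request:
step_arm(increments="0 0 0.1 32 -24 0 0.1; 0 0 0.184 64.7 -48.4 0 0.1; 0 0 0.184 64.7 -48.4 0 0.1; 0 0 0.184 64.7 -48.4 0 0.1")

```text
time: 11.38
tool_pos: [483.6, -39.2, 104.2]
tcp_rot: [-3.142, 0.001, -3.033]
contact_force: [0.1, 0.5, -0.2]
grip_width: 50.3
```

Run:
```python
from h import *
o=get_obs(); t=o["tool_pos"]; print(o["time"],t,o["tcp_rot"]); print(inc((*t,o["tcp_rot"][2]),(*tee(1),46,-3.034)))
for i in (1,2,3,4):print((t[:2]-HUB)@EX,(t[:2]-HUB)@EY);break
```

```text
11.375 [483.61146969 -39.20445731 104.22379475] [-3.14153282e+00  7.39635878e-04 -3.03295747e+00]
[ 1.0000e-03  9.1600e-01 -3.6100e-01  5.8224e+01]
-64.03347219125322 65.1881500164631
```

Request:
step_arm(increments="0 0 0 0.9 -0.4 25 0.1; 0 0 0 0.9 -0.4 45 0.1; 0 0 0 0.9 -0.4 58 0.1; 0 0 0 0.9 -0.4 58 0.1; 0 0 0 0.9 -0.4 58 -0.9; 0 0 0 0.9 -0.4 58 -0.9; 0 0 0 0.9 -0.4 58 -0.9")

```text
time: 12.25
tool_pos: [482.6, -40.7, 46.5]
tcp_rot: [-3.141, 0.001, -3.034]
contact_force: [1.1, -0.4, 0.2]
grip_width: 25.4
```

Request:
step_arm(increments="0 0 0 0 0 0 -0.9; 0 0 0 0 0 0 -0.9")

```text
time: 12.5
tool_pos: [482.2, -38.4, 46.4]
tcp_rot: [3.139, 0.0, -3.035]
contact_force: [1.0, 12.7, 3.8]
grip_width: 15.6
```

Request:
step_arm(increments="0 0 0.1 0 1.3 0 -0.9; 0 0 0.2 0 1.3 0 -0.9; 0 0 0.3 0 1.3 0 -0.9; 0 0 0.4 0 1.3 0 -0.9; 0 0 0.5 0 1.3 0 -0.9; 0 0 0.6 0 1.3 0 -0.9; 0 0 0.6 0 1.3 0 -0.9; 0 0 0.6 0 1.3 0 -0.9")

```text
time: 13.5
tool_pos: [482.4, -37.8, 46.4]
tcp_rot: [3.139, -0.0, 2.648]
contact_force: [0.9, 9.6, 3.2]
grip_width: 15.7
```

Run:
```python
from h import *
o=get_obs(); t=o["tool_pos"]; print(o["time"],t,o["tcp_rot"],o["contact_force"],o["moment"],o["grip_width"])
c=capture("side"); f=c["frame"]
cv2.imwrite(f"pics/l.png",cv2.resize(f[170:310,200:400,::-1],None,fx=4,fy=4,interpolation=cv2.INTER_NEAREST))
```

```text
13.5 [482.37900501 -37.78664795  46.38045764] [ 3.13941541e+00 -3.46053459e-04  2.64790024e+00] [0.88816364 9.62552185 3.23108377] [ 1.49277367 -0.31969326 -0.11511451] 15.734951439504131
```

View pics/l.png

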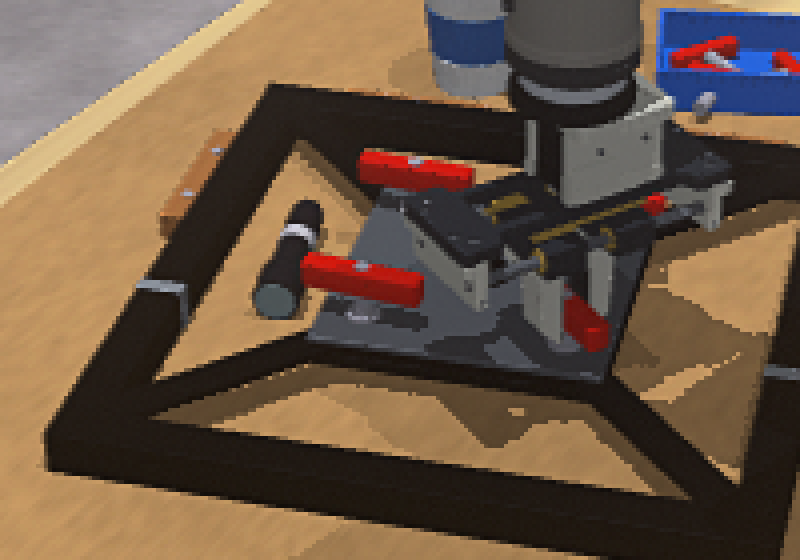

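Request:
step_arm(increments="0 0 0 0 0 0 0.1; 0 0 0 0 0 0 0.1; 0 0 0 0 0 0 0.1; 0 0 0 0 0 -30 0.1; 0 0 0 0 0 -58 0.1; 0 0 0 0 0 -58 0.1")

```text
time: 14.3
tool_pos: [483.5, -39.7, 105.7]
tcp_rot: [3.141, 0.004, 2.649]
contact_force: [-0.1, -0.4, 0.4]
grip_width: 50.7
```

```bash
sed -i 's/^HUB=.*A=/HUB=np.array([563.2,-81.3]); A=/' h.py
cat > nx.py <<'E'
from h import *
import sys
i=int(sys.argv[1]); th=float(sys.argv[2]); z=float(sys.argv[3])
o=get_obs(); t=o["tool_pos"]; y=o["tcp_rot"][2]; 
print(o["time"],t.round(1),round(y,3),o["grip_width"])
ty=A-th+np.pi
y0=y%(2*np.pi)
print(tee(i).round(1), inc((*t,y0),(*tee(i),z,ty)))
E
python3 nx.py 3 0.065 104
```

```text
14.3 [483.5 -39.7 105.7] 2.649 50.6626211197427
[ 644.2 -124.8] [  -0.72  -181.825    1.078    1.709]
```

Request:
step_arm(increments="0 0 -0.17 -50 0 1 0.1; 0 0 -0.35 -100 0.5 1 0.1; 0 0 -0.53 -150 1 1 0.1; 0 0 -0.72 -181.8 1.1 1 0.1; 0 0 -0.72 -181.8 1.1 1 0.1; 0 0 -0.72 -181.8 1.1 1 0.1; 0 0 -0.72 -181.8 1.1 1 0.1")

```text
time: 15.18
tool_pos: [641.9, -123.7, 102.8]
tcp_rot: [3.141, -0.001, -2.915]
contact_force: [0.7, -0.4, -0.0]
grip_width: 50.1
```

```bash
python3 nx.py 3 0.065 46
```

```text
15.175 [ 641.9 -123.7  102.8] -2.915 50.109799247608954
[ 644.2 -124.8] [-1.000e-03 -1.917e+00 -1.657e+00  5.676e+01]
```

Request:
step_arm(increments="0 0 0 -1.9 -1.5 25 0.1; 0 0 0 -1.9 -1.5 45 0.1; 0 0 0 -1.9 -1.5 57 0.1; 0 0 0 -1.9 -1.5 57 -0.9; 0 0 0 -1.9 -1.5 57 -0.9; 0 0 0 -1.9 -1.5 57 -0.9; 0 0 0 -1.9 -1.5 57 -0.9; 0 0 0 -1.9 -1.5 57 -0.9; 0 0 0 -1.9 -1.5 57 -0.9")

```text
time: 16.3
tool_pos: [645.3, -125.0, 46.7]
tcp_rot: [-3.142, 0.001, -2.914]
contact_force: [-1.1, 2.9, 5.9]
grip_width: 16.1
```

Good centring. Turn from 0.065 to about 0.785: 0.72.

Request:
step_arm(increments="0 0 0.1 0 0 0 -0.9; 0 0 0.2 0 0 0 -0.9; 0 0 0.3 0 0 0 -0.9; 0 0 0.4 0 0 0 -0.9; 0 0 0.5 0 0 0 -0.9; 0 0 0.6 0 0 0 -0.9; 0 0 0.72 0 0 0 -0.9; 0 0 0.72 0 0 0 -0.9; 0 0 0.72 0 0 0 -0.9")

```text
time: 17.42
tool_pos: [645.3, -124.9, 46.7]
tcp_rot: [3.141, 0.001, 2.648]
contact_force: [-2.0, 3.1, 5.8]
grip_width: 15.8
```

Request:
step_arm(increments="0 0 0 0 0 0 0.1; 0 0 0 0 0 0 0.1; 0 0 0 0 0 0 0.1; 0 0 0 0 0 -30 0.1; 0 0 0 0 0 -58 0.1; 0 0 0 0 0 -58 0.1")

```text
time: 18.18
tool_pos: [646.5, -125.9, 106.3]
tcp_rot: [3.141, 0.005, 2.649]
contact_force: [-0.1, -0.2, -0.6]
grip_width: 50.4
```

```bash
python3 nx.py 2 0.098 104
```

```text
18.175 [ 646.5 -125.9  106.3] 2.649 50.44647341607069
[ 6.067e+02 -3.000e-01] [-0.687 94.412 91.802  2.328]
```

Request:
step_arm(increments="0 0 -0.17 25 25 1 0.1; 0 0 -0.35 55 55 1 0.1; 0 0 -0.53 80 80 1 0.1; 0 0 -0.687 94.4 91.8 1 0.1; 0 0 -0.687 94.4 91.8 1 0.1; 0 0 -0.687 94.4 91.8 1 0.1; 0 0 -0.687 94.4 91.8 1 0.1")

```text
time: 19.05
tool_pos: [605.5, -0.8, 102.6]
tcp_rot: [-3.141, -0.0, -2.95]
contact_force: [0.0, 0.5, -0.6]
grip_width: 50.4
```

```bash
python3 nx.py 2 0.098 46
```

```text
19.05 [605.5  -0.8 102.6] -2.95 50.43092998633019
[ 6.067e+02 -3.000e-01] [-3.0000e-03 -1.2730e+00  2.6300e-01  5.6619e+01]
```

Request:
step_arm(increments="0 0 0 -1.3 0.3 25 0.1; 0 0 0 -1.3 0.3 45 0.1; 0 0 0 -1.3 0.3 57 0.1; 0 0 0 -1.3 0.3 57 -0.9; 0 0 0 -1.3 0.3 57 -0.9; 0 0 0 -1.3 0.3 57 -0.9; 0 0 0 -1.3 0.3 57 -0.9; 0 0 0 -1.3 0.3 57 -0.9; 0 0 0 -1.3 0.3 57 -0.9")

```text
time: 20.18
tool_pos: [607.2, -0.5, 46.7]
tcp_rot: [-3.139, 0.001, -2.947]
contact_force: [0.5, -4.8, 1.2]
grip_width: 15.3
```

Request:
step_arm(increments="0 0 0.1 0 0 0 -0.9; 0 0 0.2 0 0 0 -0.9; 0 0 0.3 0 0 0 -0.9; 0 0 0.4 0 0 0 -0.9; 0 0 0.5 0 0 0 -0.9; 0 0 0.6 0 0 0 -0.9; 0 0 0.69 0 0 0 -0.9; 0 0 0.69 0 0 0 -0.9; 0 0 0.69 0 0 0 -0.9")

```text
time: 21.3
tool_pos: [607.3, -0.2, 46.7]
tcp_rot: [-3.141, 0.002, 2.648]
contact_force: [0.3, -4.0, 2.4]
grip_width: 16.0
```

Request:
step_arm(increments="0 0 0 0 0 0 0.1; 0 0 0 0 0 0 0.1; 0 0 0 0 0 0 0.1; 0 0 0 0 0 -30 0.1; 0 0 0 0 0 -58 0.1; 0 0 0 0 0 -58 0.1")

```text
time: 22.05
tool_pos: [607.9, 0.8, 106.1]
tcp_rot: [3.14, 0.004, 2.646]
contact_force: [-0.2, -0.0, 0.8]
grip_width: 50.6
```

```bash
python3 nx.py 4 0.0 104
```

```text
22.05 [607.9   0.8 106.1] 2.646 50.604902702120526
[ 519.7 -162.3] [-7.87000e-01  8.50000e-02 -1.85393e+02  2.10000e+00]
```

Request:
step_arm(increments="0 0 -0.17 0 -45 1 0.1; 0 0 -0.35 0 -95 1 0.1; 0 0 -0.53 0 -140 1 0.1; 0 0 -0.7 0 -175 1 0.1; 0 0 -0.787 0 -185.4 1 0.1; 0 0 -0.787 0 -185.4 1 0.1; 0 0 -0.787 0 -185.4 1 0.1; 0 0 -0.787 0 -185.4 1 0.1")

```text
time: 23.05
tool_pos: [518.5, -161.6, 102.7]
tcp_rot: [3.141, -0.0, -2.85]
contact_force: [0.1, -0.3, 0.4]
grip_width: 50.8
```

```bash
python3 nx.py 4 0.0 46
```

```text
23.05 [ 518.5 -161.6  102.7] -2.85 50.75760467893616
[ 519.7 -162.3] [-1.0000e-03 -8.7300e-01 -1.0030e+00  5.6733e+01]
```

Request:
step_arm(increments="0 0 0 -0.9 -1 25 0.1; 0 0 0 -0.9 -1 45 0.1; 0 0 0 -0.9 -1 57 0.1; 0 0 0 -0.9 -1 57 -0.9; 0 0 0 -0.9 -1 57 -0.9; 0 0 0 -0.9 -1 57 -0.9; 0 0 0 -0.9 -1 57 -0.9; 0 0 0 -0.9 -1 57 -0.9; 0 0 0 -0.9 -1 57 -0.9")

```text
time: 24.18
tool_pos: [519.7, -163.0, 46.6]
tcp_rot: [-3.141, 0.001, -2.85]
contact_force: [-0.4, 2.0, 4.7]
grip_width: 15.9
```

Request:
step_arm(increments="0 0 0.1 0 0 0 -0.9; 0 0 0.2 0 0 0 -0.9; 0 0 0.3 0 0 0 -0.9; 0 0 0.4 0 0 0 -0.9; 0 0 0.5 0 0 0 -0.9; 0 0 0.6 0 0 0 -0.9; 0 0 0.7 0 0 0 -0.9; 0 0 0.785 0 0 0 -0.9; 0 0 0.785 0 0 0 -0.9; 0 0 0.785 0 0 0 -0.9")

```text
time: 25.42
tool_pos: [519.8, -162.1, 46.5]
tcp_rot: [3.14, 0.0, 2.647]
contact_force: [-0.3, 6.6, 5.4]
grip_width: 15.7
```

Request:
step_arm(increments="0 0 0 0 0 0 0.1; 0 0 0 0 0 0 0.1; 0 0 0 0 0 0 0.1; 0 0 0 0 0 -30 0.1; 0 0 0 0 0 -58 0.1; 0 0 0 0 0 -58 0.1")

```text
time: 26.18
tool_pos: [520.7, -163.8, 105.9]
tcp_rot: [3.142, 0.004, 2.648]
contact_force: [0.5, 0.4, -0.4]
grip_width: 50.2
```

```bash
python3 nx.py 1 0.785 104
python3 - <<'E'
from h import *
for n in("top","side"):
    c=capture(n); f=c["frame"]; cv2.imwrite(f"pics/m{n}.png",cv2.resize(f[100:370,200:480,::-1],None,fx=2.1,fy=2.1))
    for t in tees(c,(250,150,420,290)): print(*t)
E
```

```text
26.175 [ 520.7 -163.8  105.9] 2.648 50.24870328712728
[482.2 -37.8] [-1.0000e-03  9.3579e+01  9.2714e+01  1.8520e+00]
[368. 185.] 178 [ 647.2 -127. ] [15.5 77.2] -0.529 [ 653.5 -130. ]
[310. 204.] 236 [608.1  -2.1] [16.1 80.7] -0.495 [607.8  -2. ]
[326. 260.] 230 [484.  -39.4] [15.5 79. ] -0.495 [483.6 -39.3]
[304. 213.] 163 [ 635.6 -111.8] [26.  99.1] -0.575 [ 634.8 -110.8]
[351. 220.] 177 [ 511.5 -148.1] [28.8 93.9] -0.557 [ 510.  -146.7]
[290. 240.] 180 [599.1  11.8] [23.4 97.1] -0.562 [597.6  12.3]
[341. 247.] 205 [474.8 -26.5] [25.7 96.2] -0.566 [474.  -24.9]
```

View pics/mtop.png

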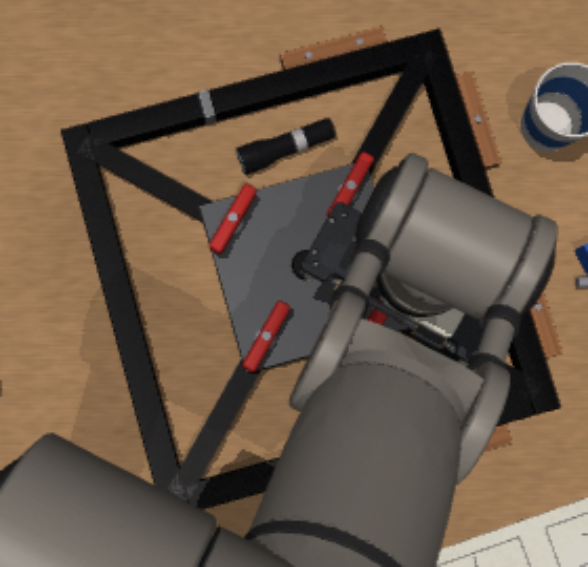

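View pics/mside.png

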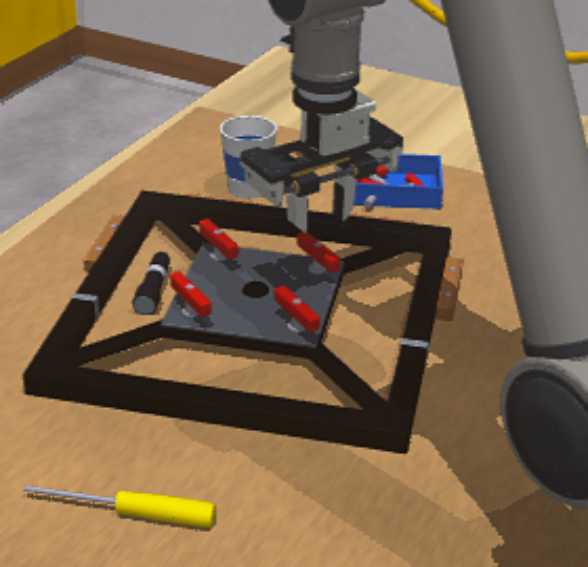

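Request:
step_arm(increments="0 0 0 30 30 1 0.1; 0 0 0 65 65 1 0.1; 0 0 0 93.6 92.7 1 0.1; 0 0 0 93.6 92.7 1 0.1; 0 0 0 93.6 92.7 1 0.1; 0 0 0 93.6 92.7 1 0.1")

```text
time: 27.02
tool_pos: [481.3, -38.0, 102.6]
tcp_rot: [-3.141, -0.0, 2.647]
contact_force: [0.3, 0.6, 0.5]
grip_width: 50.7
```

```bash
python3 nx.py 1 0.785 46
```

```text
27.025 [481.3 -38.  102.6] 2.647 50.6563486705387
[482.2 -37.8] [-2.0000e-03 -7.0200e-01  6.7500e-01  5.6634e+01]
```

Request:
step_arm(increments="0 0 0 -0.7 0.7 25 0.1; 0 0 0 -0.7 0.7 45 0.1; 0 0 0 -0.7 0.7 57 0.1; 0 0 0 -0.7 0.7 57 -0.9; 0 0 0 -0.7 0.7 57 -0.9; 0 0 0 -0.7 0.7 57 -0.9; 0 0 0 -0.7 0.7 57 -0.9; 0 0 0 -0.7 0.7 57 -0.9; 0 0 0 -0.7 0.7 57 -0.9")

```text
time: 28.15
tool_pos: [482.0, -37.4, 46.5]
tcp_rot: [-3.141, 0.001, 2.648]
contact_force: [-2.1, -4.4, 4.4]
grip_width: 15.7
```

Request:
step_arm(increments="0 0 0.1 0 0 0 -0.9; 0 0 0.2 0 0 0 -0.9; 0 0 0.3 0 0 0 -0.9; 0 0 0.4 0 0 0 -0.9; 0 0 0.5 0 0 0 -0.9; 0 0 0.6 0 0 0 -0.9; 0 0 0.7 0 0 0 -0.9; 0 0 0.78 0 0 0 -0.9; 0 0 0.83 0 0 0 -0.9; 0 0 0.83 0 0 0 -0.9; 0 0 0.83 0 0 0 -0.9")

```text
time: 29.52
tool_pos: [482.9, -36.7, 46.5]
tcp_rot: [3.14, 0.001, 1.82]
contact_force: [4.0, 2.2, 4.2]
grip_width: 15.9
```

Run:
```python
from h import *
o=get_obs(); print(o["tcp_rot"],o["contact_force"],o["moment"])
```

```text
[3.13957293e+00 9.28921785e-04 1.81953571e+00] [4.00036789 2.22141035 4.23525116] [ 0.31396983 -0.49488395  0.82515097]
```

Request:
step_arm(increments="0 0 0 0 0 0 0.1; 0 0 0 0 0 0 0.1; 0 0 0 0 0 0 0.1; 0 0 0 0 0 -30 0.1; 0 0 0 0 0 -58 0.1; 0 0 0 0 0 -58 0.1")

```text
time: 30.28
tool_pos: [483.0, -37.1, 105.6]
tcp_rot: [3.138, 0.002, 1.818]
contact_force: [0.1, -0.6, -0.1]
grip_width: 50.3
```

```bash
python3 nx.py 3 0.785 104
```

```text
30.275 [483.  -37.1 105.6] 1.818 50.300981674274944
[ 644.2 -124.8] [  -0.831 -124.422  134.809    1.551]
```

Request:
step_arm(increments="0 0 -0.17 -25 27 1 0.1; 0 0 -0.35 -55 60 1 0.1; 0 0 -0.53 -85 92 1 0.1; 0 0 -0.7 -110 119 1 0.1; 0 0 -0.83 -124.4 134.8 1 0.1; 0 0 -0.83 -124.4 134.8 1 0.1; 0 0 -0.83 -124.4 134.8 1 0.1; 0 0 -0.83 -124.4 134.8 1 0.1")

```text
time: 31.28
tool_pos: [642.3, -123.8, 102.8]
tcp_rot: [-3.141, -0.001, 2.647]
contact_force: [-0.2, 0.1, 0.1]
grip_width: 50.5
```

```bash
python3 nx.py 3 0.785 46
python3 - <<'E'
from h import *
c=capture("top")
for t in tees(c,(280,150,420,290)): print(*t)
E
```

```text
31.275 [ 642.3 -123.8  102.8] 2.647 50.4690007441598
[ 644.2 -124.8] [-2.0000e-03 -2.1590e+00  1.8000e-02  5.6835e+01]
[310. 204.] 228 [608.2  -1.9] [15.6 80.7] -0.497 [608.2  -1.9]
```

Request:
step_arm(increments="0 0 0 -2.2 0 25 0.1; 0 0 0 -2.2 0 45 0.1; 0 0 0 -2.2 0 57 0.1; 0 0 0 -2.2 0 57 -0.9; 0 0 0 -2.2 0 57 -0.9; 0 0 0 -2.2 0 57 -0.9; 0 0 0 -2.2 0 57 -0.9; 0 0 0 -2.2 0 57 -0.9; 0 0 0 -2.2 0 57 -0.9")

```text
time: 32.45
tool_pos: [645.6, -125.1, 46.7]
tcp_rot: [3.141, 0.001, 2.648]
contact_force: [1.6, 3.1, 4.0]
grip_width: 15.9
```

Request:
step_arm(increments="0 0 0.1 0 0 0 -0.9; 0 0 0.2 0 0 0 -0.9; 0 0 0.3 0 0 0 -0.9; 0 0 0.4 0 0 0 -0.9; 0 0 0.5 0 0 0 -0.9; 0 0 0.6 0 0 0 -0.9; 0 0 0.7 0 0 0 -0.9; 0 0 0.78 0 0 0 -0.9; 0 0 0.83 0 0 0 -0.9; 0 0 0.83 0 0 0 -0.9; 0 0 0.83 0 0 0 -0.9")

```text
time: 33.83
tool_pos: [645.5, -125.3, 46.7]
tcp_rot: [3.14, 0.001, 1.82]
contact_force: [0.1, 3.3, 4.8]
grip_width: 15.8
```

Run:
```python
from h import *
o=get_obs(); print(o["tcp_rot"],o["contact_force"],o["moment"])
c=capture("top")
for t in tees(c,(280,150,420,290)): print(*t)
```

```text
[3.14048908e+00 7.90844099e-04 1.82028874e+00] [0.05798471 3.31941274 4.82849488] [ 0.46237906 -0.2742509   0.8002995 ]
[310. 204.] 230 [608.2  -1.8] [15.8 80.7] -0.499 [608.2  -2. ]
```

Request:
step_arm(increments="0 0 0 0 0 0 0.1; 0 0 0 0 0 0 0.1; 0 0 0 0 0 0 0.1; 0 0 0 0 0 -30 0.1; 0 0 0 0 0 -58 0.1; 0 0 0 0 0 -58 0.1")

```text
time: 34.62
tool_pos: [646.3, -126.0, 106.3]
tcp_rot: [3.138, 0.003, 1.818]
contact_force: [-0.2, -0.3, 0.0]
grip_width: 50.6
```

```bash
python3 nx.py 2 0.785 104
```

```text
34.625 [ 646.3 -126.   106.3] 1.818 50.55529906008099
[ 6.067e+02 -3.000e-01] [ -0.831 131.552  -7.633   2.253]
```

Request:
step_arm(increments="0 0 -0.17 30 -2 1 0.1; 0 0 -0.35 65 -4 1 0.1; 0 0 -0.53 100 -6 1 0.1; 0 0 -0.7 131.6 -7.6 1 0.1; 0 0 -0.83 131.6 -7.6 1 0.1; 0 0 -0.83 131.6 -7.6 1 0.1; 0 0 -0.83 131.6 -7.6 1 0.1; 0 0 -0.83 131.6 -7.6 1 0.1")

```text
time: 35.62
tool_pos: [605.4, -0.2, 102.6]
tcp_rot: [-3.141, -0.0, 2.646]
contact_force: [0.4, 0.0, -0.2]
grip_width: 50.2
```

```bash
python3 nx.py 2 0.785 46
```

```text
35.625 [ 6.054e+02 -2.000e-01  1.026e+02] 2.646 50.198895496537475
[ 6.067e+02 -3.000e-01] [-3.0000e-03 -1.2620e+00  4.9100e-01  5.6627e+01]
```

Request:
step_arm(increments="0 0 0 -1.3 0.5 25 0.1; 0 0 0 -1.3 0.5 45 0.1; 0 0 0 -1.3 0.5 57 0.1; 0 0 0 -1.3 0.5 57 -0.9; 0 0 0 -1.3 0.5 57 -0.9; 0 0 0 -1.3 0.5 57 -0.9; 0 0 0 -1.3 0.5 57 -0.9; 0 0 0 -1.3 0.5 57 -0.9; 0 0 0 -1.3 0.5 57 -0.9")

```text
time: 36.75
tool_pos: [607.1, -0.1, 46.6]
tcp_rot: [3.142, 0.001, 2.648]
contact_force: [-1.0, -1.8, 4.9]
grip_width: 15.9
```

Request:
step_arm(increments="0 0 0.1 0 0 0 -0.9; 0 0 0.2 0 0 0 -0.9; 0 0 0.3 0 0 0 -0.9; 0 0 0.4 0 0 0 -0.9; 0 0 0.5 0 0 0 -0.9; 0 0 0.6 0 0 0 -0.9; 0 0 0.7 0 0 0 -0.9; 0 0 0.78 0 0 0 -0.9; 0 0 0.83 0 0 0 -0.9; 0 0 0.83 0 0 0 -0.9; 0 0 0.83 0 0 0 -0.9")

```text
time: 38.12
tool_pos: [607.5, 0.3, 46.6]
tcp_rot: [3.14, 0.001, 1.82]
contact_force: [-0.8, 1.1, 5.9]
grip_width: 16.0
```

Run:
```python
from h import *
o=get_obs(); print(o["tcp_rot"],o["contact_force"],o["moment"])
```

```text
[3.13995655e+00 7.57604893e-04 1.82035664e+00] [-0.78809472  1.11230919  5.85552011] [ 0.10298794 -0.13728901  0.78603504]
```

Request:
step_arm(increments="0 0 0 0 0 0 0.1; 0 0 0 0 0 0 0.1; 0 0 0 0 0 0 0.1; 0 0 0 0 0 -30 0.1; 0 0 0 0 0 -58 0.1; 0 0 0 0 0 -58 0.1")

```text
time: 38.88
tool_pos: [608.2, -0.0, 106.0]
tcp_rot: [3.137, 0.002, 1.818]
contact_force: [0.3, -0.6, 0.6]
grip_width: 50.6
```

```bash
python3 nx.py 4 0.785 104
```

```text
38.875 [608.2  -0.  106. ] 1.818 50.59415474950607
[ 519.7 -162.3] [  -0.831 -135.653 -125.485    2.005]
```

Request:
step_arm(increments="0 0 -0.17 -28 -26 1 0.1; 0 0 -0.35 -60 -56 1 0.1; 0 0 -0.53 -92 -86 1 0.1; 0 0 -0.7 -120 -111 1 0.1; 0 0 -0.83 -135.7 -125.5 1 0.1; 0 0 -0.83 -135.7 -125.5 1 0.1; 0 0 -0.83 -135.7 -125.5 1 0.1; 0 0 -0.83 -135.7 -125.5 1 0.1")

```text
time: 39.88
tool_pos: [518.6, -161.3, 102.7]
tcp_rot: [3.142, -0.0, 2.648]
contact_force: [-0.0, 0.1, 0.5]
grip_width: 50.6
```

```bash
python3 nx.py 4 0.785 46
python3 - <<'E'
from h import *
c=capture("top")
for t in tees(c,(280,150,420,290)): print(*t)
E
```

```text
39.875 [ 518.6 -161.3  102.7] 2.648 50.56598166375239
[ 519.7 -162.3] [-1.0000e-03 -1.4410e+00 -3.6300e-01  5.6652e+01]
[365. 189.] 219 [ 645.7 -126.6] [17.1 80.3] -1.232 [ 644.8 -122.7]
[310. 204.] 247 [607.7  -2.3] [17.3 78.8] -1.277 [607.6  -1.9]
[326. 260.] 239 [483.8 -39. ] [15.7 79.6] -1.276 [483.8 -39. ]
```

Request:
step_arm(increments="0 0 0 -1.4 -0.4 25 0.1; 0 0 0 -1.4 -0.4 45 0.1; 0 0 0 -1.4 -0.4 57 0.1; 0 0 0 -1.4 -0.4 57 -0.9; 0 0 0 -1.4 -0.4 57 -0.9; 0 0 0 -1.4 -0.4 57 -0.9; 0 0 0 -1.4 -0.4 57 -0.9; 0 0 0 -1.4 -0.4 57 -0.9; 0 0 0 -1.4 -0.4 57 -0.9")

```text
time: 41.05
tool_pos: [520.3, -162.3, 46.6]
tcp_rot: [3.14, 0.001, 2.647]
contact_force: [2.6, 6.1, 1.5]
grip_width: 15.3
```

Request:
step_arm(increments="0 0 0.1 0 0 0 -0.9; 0 0 0.2 0 0 0 -0.9; 0 0 0.3 0 0 0 -0.9; 0 0 0.4 0 0 0 -0.9; 0 0 0.5 0 0 0 -0.9; 0 0 0.6 0 0 0 -0.9; 0 0 0.7 0 0 0 -0.9; 0 0 0.78 0 0 0 -0.9; 0 0 0.83 0 0 0 -0.9; 0 0 0.83 0 0 0 -0.9; 0 0 0.83 0 0 0 -0.9")

```text
time: 42.42
tool_pos: [520.7, -161.9, 46.7]
tcp_rot: [3.139, -0.0, 1.82]
contact_force: [4.7, 7.3, 0.4]
grip_width: 15.8
```

Run:
```python
from h import *
o=get_obs(); print(o["tcp_rot"],o["contact_force"],o["moment"])
```

```text
[ 3.13884769e+00 -1.06989539e-05  1.81958864e+00] [4.73851809 7.26452056 0.3966995 ] [ 1.19511812 -0.84685539  0.81527658]
```

Request:
step_arm(increments="0 0 0 0 0 0 0.1; 0 0 0 0 0 0 0.1; 0 0 0 0 0 0 0.1; 0 0 0 0 0 -30 0.1; 0 0 0 0 0 -60 0.1; 0 0 0 0 0 -120 0.1; 0 0 0 0 0 -160 0.1; 0 0 0 0 0 -160 0.1")

```text
time: 43.42
tool_pos: [520.8, -164.1, 209.5]
tcp_rot: [3.136, 0.005, 1.817]
contact_force: [0.4, -0.5, -0.8]
grip_width: 50.6
```

Request:
step_arm(increments="0 0 0 -37 -44 0 0.1; 0 0 0 -74 -88 0 0.1; 0 0 0 -111 -132 0 0.1; 0 0 0 -148 -176 0 0.1; 0 0 0 -187 -223 0 0.1; 0 0 0 -187 -223 0 0.1; 0 0 0 -187 -223 0 0.1; 0 0 0 -187 -223 0 0.1")

```text
time: 44.42
tool_pos: [349.6, -397.7, 205.6]
tcp_rot: [-3.141, -0.001, 1.82]
contact_force: [0.0, 0.2, 0.1]
grip_width: 50.5
```

Run:
```python
from h import *
print(get_obs()["time"],get_obs()["tool_pos"])
c=capture("top"); f=c["frame"]; cv2.imwrite(f"pics/n.png",f[:,:,::-1])
for t in tees(c,(280,150,420,290)): print(*t)
for y0,y1,x0,x1 in [(135,165,270,330),(305,335,315,370)]:
    h=cv2.cvtColor(f,cv2.COLOR_RGB2HSV)[y0:y1,x0:x1]
    ys,xs=np.nonzero((h[...,2]>100)&(h[...,1]<50)); P=np.array([ray(c,(x+x0,y+y0),25)[:2]-HUB for x,y in zip(xs,ys)])
    print(len(P),np.percentile(P@EY,[2,98]).round(1))
a=cv2.imread("pics/top0.png")[:,:,::-1]
```

```text
44.425 [ 349.57045448 -397.72586596  205.58397722]
[367. 188.] 253 [ 644.8 -126.5] [18.7 79.6] -1.272 [ 645.2 -126.7]
[310. 204.] 250 [607.6  -2. ] [17.3 79.4] -1.28 [607.6  -2. ]
[383. 244.] 242 [ 521.5 -163.6] [16.6 80.4] -1.276 [ 521.2 -163.8]
[326. 260.] 240 [483.9 -39.3] [15.8 79.1] -1.281 [483.8 -39.4]
57 [48.2 58.1]
67 [47.9 58.1]
```

View pics/n.png

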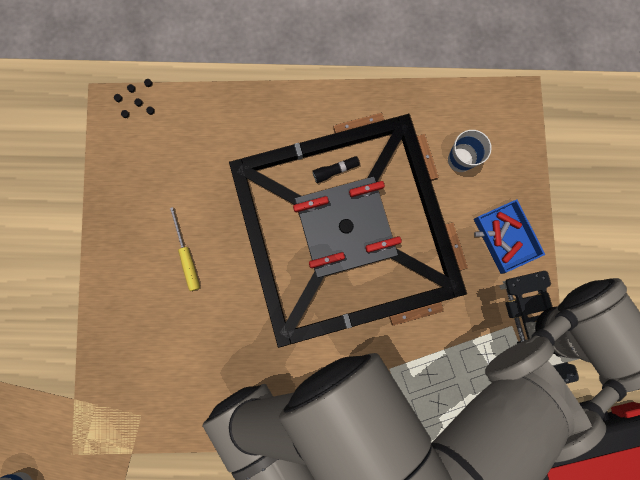

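Run:
```python
import cv2,numpy as np
a=cv2.imread("pics/n.png");o=cv2.imread("pics/top0.png")
r=lambda i,y,x:cv2.resize(i[y:y+35,x:x+60],None,fx=6,fy=6,interpolation=cv2.INTER_NEAREST)
cv2.imwrite("pics/p.png",np.vstack([np.hstack([r(o,135,270),r(a,135,270)]),np.hstack([r(o,305,315),r(a,305,315)])]))
```

```text
(no output)
```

View pics/p.png

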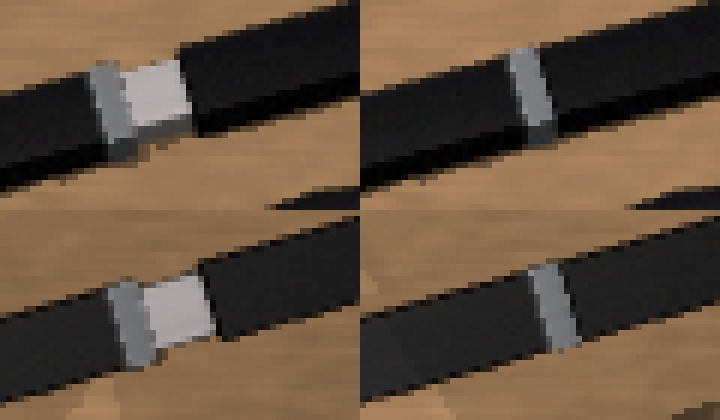

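The bright spigots are gone and only the grey collar is left, against the other tube, so the gaps are closed. The four bars lie at about -1.277 rad, along the frame's y axis. I'm handing the job in.

```bash
python3 -c "
from plant import *
print(close_job())"
```

```text
the job is handed in; nothing more can be done
None
```

The loose half-frame is fully home and all four tee screws are tight. I handed the job in at about 44.5 s with the arm clear of everything.

- **Frame:** I pinched the outer rail and slid it about 22–25 mm until it met a firm stop. At the stop the force rose to 21 N and the rail no longer moved. The last top view shows no bright spigot in either gap, only the grey collars against the tube ends.
- **Screws:** I turned them in the order 1-3-2-4, first each to about 0.785 rad, then again in the same order, each until it stopped. At each stop the moment rose to about 0.8 N m. The last top view puts the bars at -1.272 to -1.281 rad. The tight position is -1.279 rad, taking the frame yaw as 0.292 rad.
- **Bystanders:** By eye, the torch, cup, tray and screwdriver are where they were. I did not measure them.

**What disagreed:**
- **Fingertips:** They did not seem to reach 22 mm ahead of the TCP as stated. My first try at pushing the rail, with the TCP at 31 mm height, passed over its 30 mm top without touching. I treated the tips as level with the TCP from then on, and the later grasps fitted that.
- **Camera versus touch:** The hub position from the images was about 2 mm off in y. I corrected it after the first grasp, which showed a side force of about 13 N.

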